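# Shut the chip guard and reset the lathe interlock

### The arm

A 7-joint arm with a two-finger parallel gripper is mounted at the origin on the work surface. World frame = base frame: x ahead of the robot, y to its left, z up, the work surface at z = 0. Lengths are in m, angles in rad, forces in N, time in s.
With the tool pointing down it reaches from about 0.425 to 0.875 m from the base axis. Payload 4.7 kg.
Tool frame: the origin (TCP) lies on the centre line of the jaws, within the pads' length; the fingertips stand 8 mm ahead of it and the grasp point (between the pads) lies 11 mm behind it; z points along the fingers, y is the direction in which the jaws open and shut (so a half turn about z gives the same grasp; the last joint's range is limited). The gripper opens to 87 mm and grips with 3 to 60 N. Pads are 19 mm wide; open, the fingers measure 117 mm over their backs; the gripper's body (75 mm by 190 mm) begins 51 mm behind the grasp point.
Start: joints at [1.199, 0.321, -0.07, 1.45, 0.023, 1.371, -0.057], TCP at [0.245, -0.602, 0.231] pointing down, gripper open.
Joint ranges: [-2.86, 2.86], [-0.3, 2.09], [-1.38, 1.24], [0.06, 2.45], [-1.56, 4.7], [0.09, 2.05], [-2.69, 2.69]. Speed limits (rad/s): [2.57, 2.57, 3.14, 3.14, 3.14, 3.14, 3.14].

### API

Orientations are given as a rotation vector (axis times angle).
In Python, from bench import status, optics, order gives the robot as it stands.
- The arm moves only by the tool step_arm, never from a script. Its argument "rows" is a list of rows, each a list of 3 entries, a list of its own where there are three numbers: the turn, a rotation vector about the tool's x, y, z in degrees, then the shift along the tool's x, y, z in mm, then the finger opening in mm, from 0 to 87. A call has 1 to 12 rows; each row shifts and turns the pose as measured when the row begins, along the tool's axes as they then stand; what a row does not reach is not made up. A row lasts 1/12 s, in which the tool goes at most 41.7 mm and 7.16 degrees, less where a joint would pass 70% of its speed; a pose out of reach is approached as far as the arm can. A call is refused whole if a number of a shift passes 41.7 or a number of a turn 7.16, either way. A call with a gripper value outside its range is refused whole. The fingers move at their own pace and stop on an object; "grip_force" is the grip in N (left out, the last holds). Time passes only in rows, so rows that do not move let the fingers close. It gives the time, the measured TCP pose, the force and the opening at its end, in the units of the state.
- status.get_state(): the state, without advancing time (a new reading comes with each control period).
- optics.get_image(name): name is "scene" or "side" or "wrist"; returns a dict with "frame" (400x640x3 uint8, red, green, blue), "range_z" (400x640 float32, m along the optical axis (not along the pixel's ray), 0 where there is no reading), "K" (3x3 intrinsics, pixels), "R" (3x3) and "t" (3): a world point X has camera coordinates R X + t. Camera axes: x right, y down, z forward; pixel columns grow to the right and rows downward; lengths in m; the calibration is good to about 2 mm. A picture is of the moment at which its call begins.
- order.close_job(): hands the job in, once; it reports no verdict.
The state is a dict: "time": time; "joint_positions": joint angles; "qd": joint speeds; "joint_torque": joint torques, N m; "position": TCP position; "tool_rot": TCP orientation; "ft_force": force on the tool from outside, world axes, zero at the start; "torque": the same for the moment, N m; "grip_width": opening from 0.0 (shut) to 1.0 (fully open).
Only numpy, scipy, OpenCV 4.12 (cv2) and the standard library are available. Lean on these libraries where they do the work, as an engineer would, in place of code of your own. Each camera call takes 0.05 s, during which the arm holds its last target.

### The job

Re-arm the small lathe: with closed fingers or a fingertip, push its chip guard fully shut against the headstock. Then press both round buttons of the reset box down together, one fingertip on each, keep both fully down for a good two seconds without a break, and let both come up. Grasp nothing, leave the square buttons unpressed and the loose things where they are.

Things in the scene. Friction and masses are not known exactly. Their poses are not given: they have to be found in the camera images.
- lathe: small green bench lathe bolted to the bench, its place varies. Origin: underside centre of its steel base plate (150 mm in x, y from -160 to +180 mm, 12 mm thick), z up. At its +y end a green headstock (y +75 to +180 mm, 130 mm in x, top 140 mm above the bench) carries a level chuck pointing to -y, which the chip guard covers when shut.
- guard (a joint): chip guard: aluminium hood 124 mm wide (lathe x), 105 mm long (lathe y), 14 to 126 mm above the bench, open only below and towards the headstock; captive on rails, no handle. Value in m: 0 = shut on a hard stop at the headstock, grows as it slides to the lathe's -y (max 0.115); starts 0.05 to 0.10. Rubs with about 2.5 N, stays where left. Push its end wall to lathe +y to shut it.
- guard_end (a point): centre of the outer face of the guard's flat end wall (faces the lathe's -y; wall 124 mm wide, 112 mm high), 75 mm above the bench; moves with the guard; axes as the lathe's: its y axis is the way to push.
- reset_box: reset box: grey control box bolted to the bench, 75 mm in its x, 130 mm in its y, 55 mm high, with two ROUND black buttons (34 mm diameter) on its y axis at y = +30 and -30 mm, tops 77 mm above the bench; nothing between them rises over 58 mm. Origin: centre of its underside, z up. Which of the two boxes stands left or right varies.
- other_box: another grey control box of the same size and layout, bolted down, but its two black buttons are SQUARE (31 mm). It belongs to another machine; do not press.
- round_left (a joint): round button of the reset box on the box's +y side. Value in m: 0 = up, 0.007 = fully down on its stop; spring return, 1.2 N to start and 4 N fully down.
- round_right (a joint): round button of the reset box on the box's -y side. Value in m: 0 = up, 0.007 = fully down on its stop; spring return, 1.2 N to start and 4 N fully down.
- square_left (a joint): square button of the other box on the box's +y side. Value in m: 0 = up, 0.007 = fully down on its stop; spring return, 1.2 N to start and 4 N fully down.
- square_right (a joint): square button of the other box on the box's -y side. Value in m: 0 = up, 0.007 = fully down on its stop; spring return, 1.2 N to start and 4 N fully down.
- round_left_top (a point): centre of the top face of the left (box +y) round button; 77 mm above the bench when up; moves with it.
- round_right_top (a point): centre of the top face of the right (box -y) round button; 77 mm above the bench when up; moves with it.
- blank: loose bystander, to be left alone: turning blank: plain pale wooden cylinder standing upright, 44 mm diameter, 65 mm tall, near the two control boxes; origin at the centre of its underside.
- foot: loose bystander, to be left alone: turned dark wooden furniture foot standing upright, 48 mm wide at most, 46 mm tall, near the two control boxes; origin at the centre of its underside.
- wrench: loose bystander, to be left alone: steel wrench lying flat on the robot's left; origin at the centre of its underside.
- driver: loose bystander, to be left alone: screwdriver lying flat on the robot's right; origin at the centre of its underside.
- bowl: loose bystander, to be left alone: turned wooden bowl, 110 mm across, 50 mm tall; origin at the centre of its underside.
- oil: loose bystander, to be left alone: white oil bottle, 52 mm diameter, 130 mm tall; origin at the centre of its underside.
- jar: loose bystander, to be left alone: amber jar with steel cap, 64 mm diameter, 75 mm tall; origin at the centre of its underside.
- key: loose bystander, to be left alone: T-shaped steel chuck key lying flat, about 80 by 100 mm, 12 mm high, on the robot's right; origin at the centre of its underside.
Mind the look-alikes: they are no part of the job. Leave any blue look-alike of the reset_box alone.

How it is judged:
On the way, in this order (a step that is already met when the one before it is completed fails the run):
1. the chip guard is fully shut (value of joint guard below 0.005 m), for 0.2 s.
2. both round buttons are fully down together for 2 s, the guard shut (value of joint guard below 0.005 m and value of joint each of round_left, round_right above 0.005 m), for 2 s.
At the end, for the whole second after the job is handed in: The guard is shut to within 5 mm, all four buttons are up to within 1.5 mm, and no loose thing is more than 25 mm from where it started (value of joint guard below 0.005 m and value of joint each of round_left, round_right, square_left, square_right below 0.0015 m and not (distance of any of blank, foot, wrench, driver, bowl, oil, jar, key from where it was at the start of the episode above 0.025 m)); the robot touches nothing.
It fails at once if a round button is pressed (over 3 mm) while the guard is more than 10 mm open (value of joint guard above 0.01 m and value of joint any of round_left, round_right above 0.003 m).
It fails at once if one round button is fully down (over 5 mm) while the other is still up (under 1.5 mm) ((value of joint round_left above 0.005 m and value of joint round_right below 0.0015 m) or (value of joint round_right above 0.005 m and value of joint round_left below 0.0015 m)).
It fails at once if a square button is pressed (over 3 mm) (value of joint any of square_left, square_right above 0.003 m).
It fails at once if a loose thing is lifted, carried or pushed more than 25 mm (distance of any of blank, foot, wrench, driver, bowl, oil, jar, key from where it was at the start of the episode above 0.025 m).
It also fails if it takes over 58 s, if anything falls off the work surface, if the arm or the gripper's body presses on something with over 40 N, if the wrist force passes 120 N, or if a joint passes its speed limit or range.

## Working session

There is one attempt and no reset: what is moved stays moved. The work goes in short steps, Python scripts to look and compute and a tool call to move; the robot and the scene stay as the last step left them, time stands still between calls to the robot, and variables do not carry over. Pictures are saved under pics/ and viewed, and the job is handed in when it is done.

Besides the shell and the picture viewer there is one more tool, called after ">>>" as a command line: name --argument value ..., lists and objects as JSON in quotes. step_arm: Moves the arm, as the interface text tells. Its arguments: {"type":"object","properties":{"rows":{"type":"array"},"grip_force":{"type":"number"}},"required":["rows"]}

```bash
mkdir -p pics; python3 - <<'E'
from bench import status, optics
import cv2, numpy as np
s=status.get_state()
for k,v in s.items(): print(k,np.round(v,4))
for n in ["scene","side","wrist"]:
    d=optics.get_image(n); cv2.imwrite(f"pics/{n}0.png",d["frame"][:,:,::-1]); np.savez(f"{n}0.npz",**d)
    print(n,d["K"].tolist(),np.round(-d["R"].T@d["t"],3))
E
```

```text
time 0.0
joint_positions [ 1.1991  0.3219 -0.0701  1.4517  0.0226  1.3708 -0.0569]
qd [-0.0006 -0.0002 -0.0007  0.0011  0.001  -0.0008  0.0009]
joint_torque [ 4.00000e-04 -4.91284e+01 -4.04100e-01 -3.12526e+01 -6.40000e-02
  4.36000e-02  2.00000e-04]
position [ 0.2444 -0.6017  0.2294]
tool_rot [-3.0815e+00 -6.0200e-01  8.0000e-04]
ft_force [ 0.1518  0.5902 -0.2626]
torque [ 0.0226 -0.0247 -0.0046]
grip_width 0.9983
scene [[416.79854246951595, 0.0, 314.29977190588454], [0.0, 416.79854246951595, 197.3767682530836], [0.0, 0.0, 1.0]] [1.211 0.209 0.992]
side [[494.3812859220905, 0.0, 313.6932829428296], [0.0, 494.3812859220905, 200.18020853074523], [0.0, 0.0, 1.0]] [1.00e-03 1.05e+00 8.69e-01]
wrist [[284.22117782889035, 0.0, 319.7644037579807], [0.0, 284.22117782889035, 198.29178497305074], [0.0, 0.0, 1.0]] [ 0.31  -0.574  0.384]
```

View pics/scene0.png

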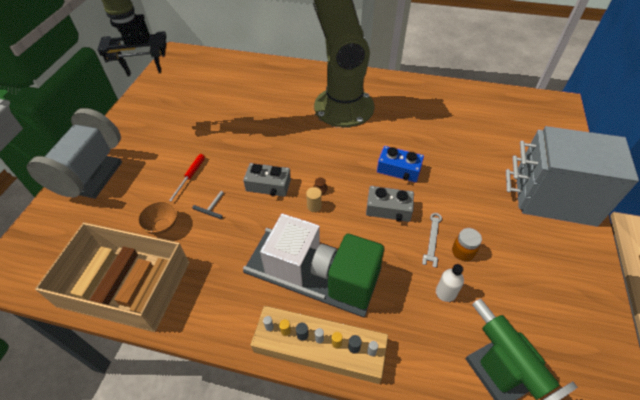

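View pics/side0.png

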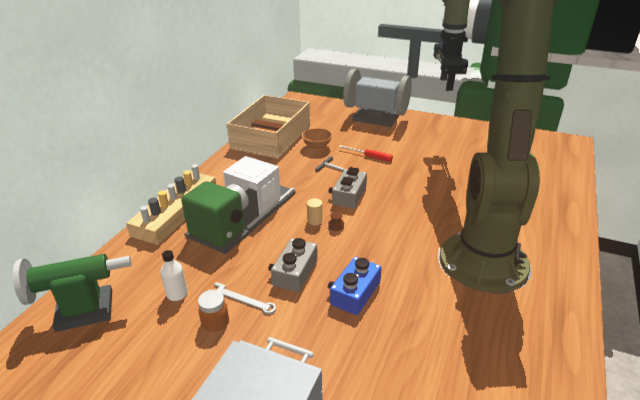

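View pics/wrist0.png

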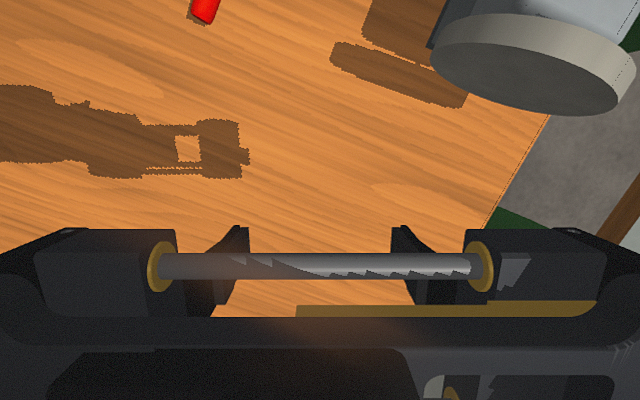

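```bash
cat > h.py <<'E'
import numpy as np
def world(d):
    z=d["range_z"]; K=d["K"]; v,u=np.mgrid[:z.shape[0],:z.shape[1]]
    P=np.stack([(u-K[0,2])/K[0,0]*z,(v-K[1,2])/K[1,1]*z,z],-1)
    W=(P-d["t"])@d["R"]; W[z==0]=np.nan
    return W
E
python3 - <<'E'
import cv2,numpy as np
from h import *
d=np.load("scene0.npz"); s=np.load("side0.npz")
a=cv2.resize(d["frame"][140:320,230:450],None,fx=2.7,fy=2.7,interpolation=cv2.INTER_CUBIC)
b=cv2.resize(s["frame"][150:300,170:390],None,fx=2.7,fy=2.7,interpolation=cv2.INTER_CUBIC)
cv2.imwrite("pics/zs.png",a[:,:,::-1]);cv2.imwrite("pics/zd.png",b[:,:,::-1])
for n,dd in(("scene",d),("side",s)):
    W=world(dd); f=dd["frame"].astype(int); hsv=cv2.cvtColor(dd["frame"],cv2.COLOR_RGB2HSV)
    inb=(W[...,0]>.3)&(W[...,0]<1.1)&(abs(W[...,1])<.6)
    # button tops
    m=(inb&(W[...,2]>.070)&(W[...,2]<.083)&(hsv[...,2]<80)).astype(np.uint8)
    k,l,st,c=cv2.connectedComponentsWithStats(m)
    for i in range(1,k):
        if st[i,4]>20: 
            w=W[l==i]; print(n,"btn",c[i].round(),st[i,4],np.nanmean(w,0).round(4),((np.nanmax(w,0)+np.nanmin(w,0))/2).round(4))
    for nm,m in (("table",inb&(abs(W[...,2])<.005)),("boxtop",inb&(W[...,2]>.050)&(W[...,2]<.06)&(hsv[...,1]<60))):
        print(n,nm,m.sum(),np.nanmean(W[m],0).round(4))
        m=cv2.morphologyEx(m.astype(np.uint8),cv2.MORPH_OPEN,np.ones((3,3)))
        k,l,st,c=cv2.connectedComponentsWithStats(m)
        if nm=="boxtop":
          for i in range(1,k):
            if st[i,4]>60: print(c[i].round(),st[i,4],np.nanmean(W[l==i],0).round(4))
E
```

```text
scene btn [256. 168.] 87 [ 0.432  -0.1847  0.0758] [ 0.4297 -0.1845  0.075 ]
scene btn [275. 171.] 84 [ 0.4281 -0.1246  0.0756] [ 0.4274 -0.1253  0.0751]
scene btn [381. 192.] 91 [0.4382 0.1924 0.0751] [0.4378 0.1924 0.0758]
scene btn [402. 195.] 90 [0.4349 0.2529 0.0754] [0.4341 0.2533 0.0751]
scene btn [ 50. 281.] 23 [ 0.9053 -0.5552  0.0774] [ 0.9047 -0.555   0.0772]
scene btn [348. 294.] 108 [0.7669 0.1626 0.0767] [0.765  0.162  0.0765]
scene btn [302. 336.] 22 [0.8907 0.083  0.0765] [0.8883 0.0819 0.0768]
scene btn [354. 348.] 24 [0.8907 0.2015 0.0769] [0.8883 0.2008 0.0771]
scene btn [498. 371.] 131 [0.8663 0.502  0.0765] [0.8602 0.5084 0.0765]
scene table 58447 [ 0.6628  0.0576 -0.0007]
scene boxtop 1397 [0.4701 0.0779 0.0543]
[267. 177.] 498 [ 0.4385 -0.1487  0.0543]
[390. 200.] 617 [0.4436 0.2222 0.0541]
side btn [352. 171.] 58 [ 0.426  -0.1814  0.0757] [ 0.4262 -0.1841  0.075 ]
side btn [347. 181.] 69 [ 0.4222 -0.1229  0.0757] [ 0.4225 -0.1248  0.0751]
side btn [181. 186.] 28 [0.8712 0.0853 0.0759] [0.8735 0.0834 0.0765]
side btn [155. 208.] 31 [0.8708 0.206  0.076 ] [0.8716 0.2041 0.0759]
side btn [213. 224.] 219 [0.6772 0.2072 0.0765] [0.6946 0.189  0.0765]
side btn [298. 243.] 99 [0.4334 0.1957 0.0759] [0.4337 0.1941 0.0755]
side btn [289. 258.] 113 [0.4304 0.255  0.0761] [0.4301 0.253  0.0753]
side btn [ 77. 297.] 186 [0.8109 0.5502 0.0765] [0.8145 0.5383 0.0765]
side table 36143 [ 5.739e-01  1.922e-01 -2.000e-04]
side boxtop 1470 [0.4738 0.116  0.0548]
[351. 185.] 340 [ 0.4146 -0.136   0.0546]
[294. 260.] 732 [0.4272 0.2339 0.0547]
```

View pics/zs.png

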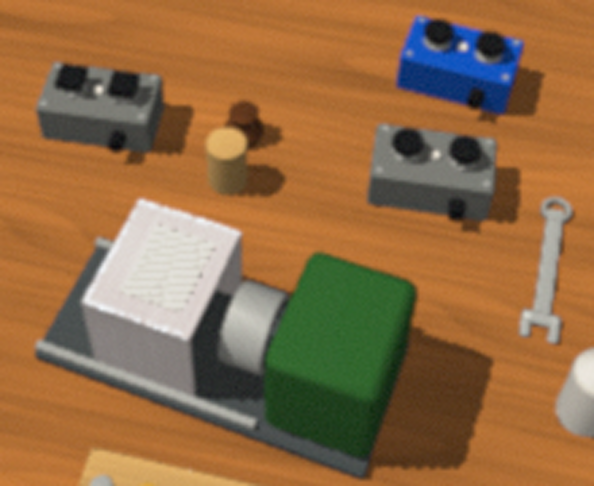

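View pics/zd.png

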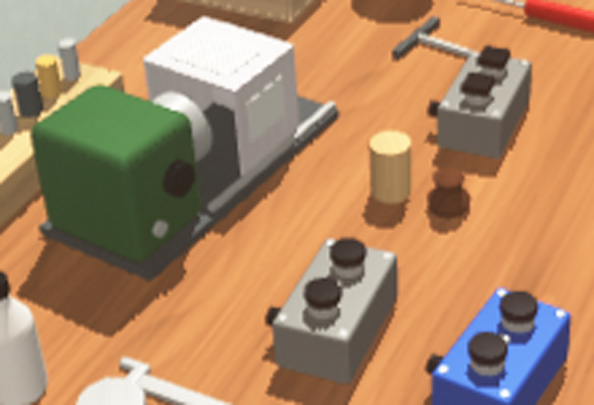

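```bash
python3 - <<'E'
import cv2,numpy as np
from h import *
for n in("scene","side"):
    d=np.load(n+"0.npz"); W=world(d); hsv=cv2.cvtColor(d["frame"],cv2.COLOR_RGB2HSV)
    inb=(W[...,0]>.45)&(W[...,0]<.85)&(W[...,1]>-.25)&(W[...,1]<.3)
    for nm,m in (("guard top",inb&(hsv[...,1]<50)&(abs(W[...,2]-.124)<.005)),("head top",inb&(hsv[...,1]>90)&(hsv[...,0]>40)&(hsv[...,0]<80)&(abs(W[...,2]-.139)<.005))):
        p=W[m]; r=cv2.minAreaRect((p[:,:2]*1000).astype(np.float32)); print(n,nm,len(p),p[:,2].mean(),r); print(cv2.boxPoints(r).round(1).tolist())
    # table-level tall stuff
    for nm,m in (("guardwall",inb&(hsv[...,1]<50)&(W[...,2]>.03)&(W[...,2]<.11)),):
        p=W[m]; print(nm,len(p),p.min(0),p.max(0))
    for nm,sel in (("small", (W[...,0]>.38)&(W[...,0]<.62)&(W[...,1]>-.1)&(W[...,1]<.15)&(W[...,2]>.03)&(W[...,2]<.07)&(hsv[...,1]>50)),):
        k,l,st,c=cv2.connectedComponentsWithStats(sel.astype(np.uint8))
        for i in range(1,k):
            if st[i,4]>15: print(nm,c[i].round(),np.nanmin(W[l==i],0).round(3),np.nanmax(W[l==i],0).round(3))
E
```

```text
scene guard top 1781 0.1254999037048375 ((678.463623046875, -2.843395233154297), (106.5456771850586, 127.58930969238281), 81.90006256103516)
[[607.7999877929688, -46.599998474121094], [734.0999755859375, -64.5999984741211], [749.0999755859375, 40.900001525878906], [622.7999877929688, 58.900001525878906]]
scene head top 1869 0.1386285661647598 ((705.17822265625, 168.5149688720703), (99.78605651855469, 124.03229522705078), 81.76487731933594)
[[636.7000122070312, 128.0], [759.4000244140625, 110.30000305175781], [773.7000122070312, 209.0], [650.9000244140625, 226.8000030517578]]
guardwall 2107 [ 0.45000086 -0.21615948  0.03003454] [0.74884995 0.28737425 0.10997684]
small [320. 182.] [ 0.39  -0.009  0.034] [0.424 0.023 0.048]
small [314. 196.] [ 0.453 -0.015  0.03 ] [0.499 0.027 0.068]
side guard top 793 0.1257214593942451 ((678.0709228515625, -2.8043212890625), (110.6141357421875, 130.80979919433594), 81.53654479980469)
[[605.2000122070312, -47.900001525878906], [734.5999755859375, -67.0999984741211], [750.9000244140625, 42.29999923706055], [621.5, 61.5]]
side head top 978 0.13904172280029792 ((701.750244140625, 170.59930419921875), (104.36738586425781, 124.06282806396484), 79.84445190429688)
[[631.5, 130.1999969482422], [753.5999755859375, 108.30000305175781], [772.0, 211.0], [649.9000244140625, 232.89999389648438]]
guardwall 1227 [ 0.45004466 -0.21203913  0.03002444] [0.74587171 0.29097934 0.10997584]
small [314. 208.] [ 0.452 -0.018  0.03 ] [0.496 0.031 0.069]
small [336. 216.] [ 0.39  -0.01   0.031] [0.423 0.025 0.048]
```

```bash
cat >> h.py <<'E'
from scipy.spatial.transform import Rotation as Ro
def goto(target,yvec=None):
    """print tool-frame turn (deg) and shift (mm) to world target, tool z down, tool y along yvec"""
    from bench import status
    s=status.get_state(); R=Ro.from_rotvec(s["tool_rot"]).as_matrix(); p=np.array(s["position"])
    print("t",s["time"],"p",p.round(4),"F",np.round(s["ft_force"],2),"grip",round(s["grip_width"],3),"q",np.round(s["joint_positions"],2))
    print("toolx",R[:,0].round(3),"tooly",R[:,1].round(3),"z",R[:,2].round(3))
    if yvec is not None:
        y=np.array([*yvec,0.]);y/=np.linalg.norm(y);z=np.array([0,0,-1.]);x=np.cross(y,z)
        T=np.stack([x,y,z],1)
        print("turn deg total (tool)",np.degrees(Ro.from_matrix(R.T@T).as_rotvec()).round(2))
        print("shift in final frame",(T.T@(np.array(target)-p)*1000).round(1))
    print("shift mm (current tool)",(R.T@(np.array(target)-p)*1000).round(1))
E
python3 - <<'E'
from h import *
goto([.662,-.115,.23],[.14,.99]); goto([.662,-.115,.23],[-.14,-.99])
W=world(np.load("scene0.npz"));V=world(np.load("side0.npz"))
A=np.concatenate([W.reshape(-1,3),V.reshape(-1,3)])
a=np.array([.245,-.6]);b=np.array([.662,-.115]);u=(b-a)/np.linalg.norm(b-a)
s=(A[:,:2]-a)@u; c=(A[:,0]-a[0])*-u[1]+(A[:,1]-a[1])*u[0]
for k in np.arange(.1,.75,.05):
    m=(s>k)&(s<k+.05)&(abs(c)<.13)&(A[:,2]<.3); print(k.round(2),A[m,2].max().round(3) if m.any() else None)
E
```

```text
t 0.15 p [ 0.2444 -0.6019  0.2297] F [-1.02 -0.3  -0.44] grip 1.002 q [ 1.2   0.32 -0.07  1.45  0.02  1.37 -0.06]
toolx [ 0.926  0.376 -0.   ] tooly [ 0.376 -0.926 -0.001] z [-0.001  0.001 -1.   ]
turn deg total (tool) [-4.0000e-02 -1.1000e-01 -1.4985e+02]
shift in final frame [-3.453e+02  5.405e+02 -3.000e-01]
shift mm (current tool) [ 5.701e+02 -2.939e+02  1.000e-01]
t 0.15 p [ 0.2444 -0.6019  0.2297] F [-1.02 -0.3  -0.44] grip 1.002 q [ 1.2   0.32 -0.07  1.45  0.02  1.37 -0.06]
toolx [ 0.926  0.376 -0.   ] tooly [ 0.376 -0.926 -0.001] z [-0.001  0.001 -1.   ]
turn deg total (tool) [-8.000e-02  3.000e-02  3.015e+01]
shift in final frame [ 3.453e+02 -5.405e+02 -3.000e-01]
shift mm (current tool) [ 5.701e+02 -2.939e+02  1.000e-01]
0.1 0.006
0.15 0.007
0.2 0.031
0.25 0.029
0.3 0.021
0.35 0.057
0.4 0.08
0.45 0.079
0.5 0.033
0.55 0.006
0.6 0.022
0.65 0.13
0.7 0.132
```

>>> step_arm --rows '[[[0, 0, 6], [0, 0, 0], 0], [[0, 0, 6], [0, 0, 0], 0], [[0, 0, 6], [0, 0, 0], 0], [[0, 0, 6], [0, 0, 0], 0], [[0, 0, 6], [0, 0, 0], 0], [[0, 0, 0], [21.6, -33.8, 0], 0], [[0, 0, 0], [21.6, -33.8, 0], 0], [[0, 0, 0], [21.6, -33.8, 0], 0], [[0, 0, 0], [21.6, -33.8, 0], 0]]' --grip_force 20

```text
time: 0.9
position: [0.3424, -0.487, 0.2239]
tool_rot: [-3.125, 0.294, 0.017]
ft_force: [1.4, 0.3, 0.3]
grip_width: 0.404
```

```bash
python3 -c "
from h import *
goto([.662,-.115,.23],[-.14,-.99])"
```

```text
t 0.9 p [ 0.3424 -0.487   0.2239] F [1.44 0.26 0.26] grip 0.404 q [ 0.98  0.22 -0.08  1.59  0.02  1.34 -0.86]
toolx [ 0.982 -0.187 -0.011] tooly [-0.187 -0.982 -0.001] z [-0.011  0.004 -1.   ]
turn deg total (tool) [-0.1   0.63 -2.72]
shift in final frame [ 264.4 -413.1   -6.1]
shift mm (current tool) [ 244.4 -425.1   -8.2]
```

>>> step_arm --rows '[[[0, 0.6, -2.5], [21, -34, -2], 0], [[0, 0, 0], [21.6, -34, -1], 0], [[0, 0, 0], [21.6, -34, -1], 0], [[0, 0, 0], [21.6, -34, -1], 0], [[0, 0, 0], [21.6, -34, -1], 0], [[0, 0, 0], [21.6, -34, -1], 0], [[0, 0, 0], [21.6, -34, 0], 0], [[0, 0, 0], [21.6, -34, 0], 0], [[0, 0, 0], [21.6, -34, 0], 0], [[0, 0, 0], [21.6, -34, 0], 0], [[0, 0, 0], [0, 0, 0], 0]]'

```text
time: 1.82
position: [0.6157, -0.1575, 0.2289]
tool_rot: [-3.126, 0.208, 0.0]
ft_force: [0.2, 1.8, 0.3]
grip_width: 0.003
```

```bash
python3 -c "
from h import *
goto([.662,-.115,.085],[-.14,-.99])"
```

```text
t 1.8167 p [ 0.6157 -0.1575  0.2289] F [0.21 1.82 0.27] grip 0.003 q [ 0.49  0.31 -0.35  1.48  0.1   1.37 -1.57]
toolx [ 0.991 -0.132 -0.001] tooly [-0.132 -0.991 -0.009] z [ 0.     0.009 -1.   ]
turn deg total (tool) [-0.51  0.05  0.44]
shift in final frame [ 39.9 -48.5 143.9]
shift mm (current tool) [ 40.4 -46.9 144.3]
```

>>> step_arm --rows '[[[-0.5, 0, 0.4], [20, -20, 0], 0], [[0, 0, 0], [20, -16, 10], 0], [[0, 0, 0], [0, 0, 30], 0], [[0, 0, 0], [0, 0, 30], 0], [[0, 0, 0], [0, 0, 30], 0], [[0, 0, 0], [0, 0, 25], 0], [[0, 0, 0], [0, 0, 10], 0], [[0, 0, 0], [0, 0, 0], 0]]'

```text
time: 2.48
position: [0.6639, -0.1198, 0.0876]
tool_rot: [-3.133, 0.204, 0.001]
ft_force: [-0.6, -0.9, 0.4]
grip_width: 0.007
```

```bash
python3 - <<'E'
from h import *
goto([.671-.0021,-.0548-.015,.085],[-.14,-.99])
from bench import optics
import cv2
d=optics.get_image("scene");cv2.imwrite("pics/s1.png",d["frame"][:,:,::-1])
E
```

```text
t 2.4833 p [ 0.6639 -0.1198  0.0876] F [-0.57 -0.86  0.36] grip 0.007 q [ 0.4   0.49 -0.35  1.53  0.18  1.15 -1.68]
toolx [ 0.992 -0.13  -0.   ] tooly [-0.13  -0.992 -0.002] z [-0.     0.002 -1.   ]
turn deg total (tool) [-0.12  0.03  0.59]
shift in final frame [ -2.  -50.2   2.6]
shift mm (current tool) [ -1.5 -50.2   2.7]
```

View pics/s1.png

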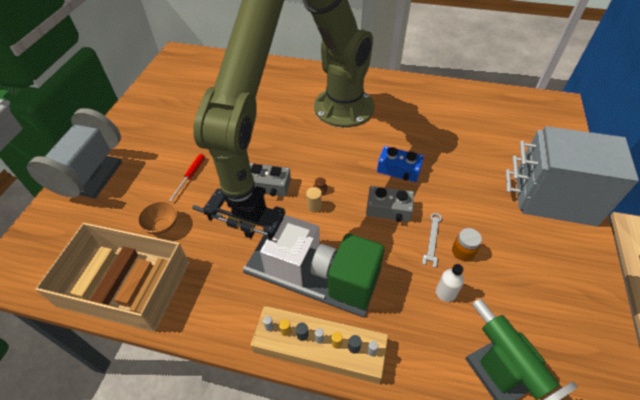

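>>> step_arm --rows '[[[0, 0, 0.6], [-1, -15, 2], 0], [[0, 0, 0], [0, -15, 0], 0], [[0, 0, 0], [0, -12, 0], 0], [[0, 0, 0], [0, -8, 0], 0], [[0, 0, 0], [0, -8, 0], 0], [[0, 0, 0], [0, -8, 0], 0], [[0, 0, 0], [0, -8, 0], 0], [[0, 0, 0], [0, -8, 0], 0], [[0, 0, 0], [0, -8, 0], 0]]'

```text
time: 3.28
position: [0.6797, -0.0348, 0.0951]
tool_rot: [3.124, -0.233, 0.015]
ft_force: [-1.8, -3.7, -0.2]
grip_width: 0.005
```

```bash
python3 - <<'E'
from h import *
goto([.6807-.0021,.0135-.015,.085],[-.14,-.99])
E
```

```text
t 3.2833 p [ 0.6797 -0.0348  0.0951] F [-1.77 -3.71 -0.17] grip 0.005 q [ 0.28  0.49 -0.37  1.52  0.2   1.15 -1.84]
toolx [ 0.989 -0.148  0.01 ] tooly [-0.148 -0.989  0.008] z [ 0.009 -0.01  -1.   ]
turn deg total (tool) [ 0.47 -0.58 -0.48]
shift in final frame [ -5.8 -32.8  10.1]
shift mm (current tool) [ -6.2 -32.9   9.8]
```

>>> step_arm --rows '[[[0.4, -0.5, -0.4], [-2, -8, 3], 0], [[0, 0, 0], [-1, -8, 3], 0], [[0, 0, 0], [-1, -8, 2], 0], [[0, 0, 0], [0, -6, 1], 0], [[0, 0, 0], [0, -4, 1], 0], [[0, 0, 0], [0, -4, 1], 0]]'

```text
time: 3.78
position: [0.6836, -0.0018, 0.0888]
tool_rot: [3.12, -0.228, 0.009]
ft_force: [-6.7, -10.9, 11.7]
grip_width: 0.01
```

```bash
python3 - <<'E'
from h import *
goto([.6807-.0021,.0135-.015,.085],[-.14,-.99])
E
```

```text
t 3.7833 p [ 0.6836 -0.0018  0.0888] F [ -6.74 -10.86  11.69] grip 0.01 q [ 0.23  0.51 -0.37  1.51  0.21  1.15 -1.9 ]
toolx [ 0.989 -0.145  0.007] tooly [-0.145 -0.989  0.013] z [ 0.005 -0.014 -1.   ]
turn deg total (tool) [ 0.74 -0.38 -0.31]
shift in final frame [-5.   0.4  3.8]
shift mm (current tool) [-5.   0.4  3.7]
```

>>> step_arm --rows '[[[0, 0, 0], [0, -5, -1], 0], [[0, 0, 0], [0, -6, 0], 0], [[0, 0, 0], [0, -6, 0], 0], [[0, 0, 0], [0, -4, 0], 0]]'

```text
time: 4.12
position: [0.6829, -0.0029, 0.0893]
tool_rot: [3.089, -0.249, -0.005]
ft_force: [-3.5, -6.4, 4.7]
grip_width: 0.003
```

```bash
cat >g.py <<'E'
from h import *
import cv2,sys
from bench import optics
for n in("scene","side"):
    d=optics.get_image(n);cv2.imwrite(f"pics/{n}{sys.argv[1]}.png",d["frame"][:,:,::-1]); W=world(d); hsv=cv2.cvtColor(d["frame"],cv2.COLOR_RGB2HSV)
    inb=(W[...,0]>.45)&(W[...,0]<.85)&(W[...,1]>-.25)&(W[...,1]<.3)
    for nm,m in (("guard top",inb&(hsv[...,1]<50)&(hsv[...,2]>120)&(abs(W[...,2]-.124)<.005)),("head top",inb&(hsv[...,1]>90)&(hsv[...,0]>40)&(hsv[...,0]<80)&(abs(W[...,2]-.139)<.005))):
        if m.sum()<20: continue
        p=W[m]; l=p[:,:2]@np.array([.14,.99]); print(n,nm,m.sum(),"lathe-y 1%..99%",np.percentile(l,[1,99]).round(4))
E
python3 - <<'E'
from h import *
goto([.6807-.0021,.0135-.015,.085],[-.14,-.99])
E
python3 g.py 2
```

```text
t 4.1167 p [ 0.6829 -0.0029  0.0893] F [-3.47 -6.36  4.73] grip 0.003 q [ 0.21  0.51 -0.36  1.5   0.23  1.17 -1.93]
toolx [ 0.987 -0.16   0.   ] tooly [-0.16  -0.986  0.043] z [-0.007 -0.043 -0.999]
turn deg total (tool) [ 2.47  0.01 -1.16]
shift in final frame [-4.5 -0.8  4.3]
shift mm (current tool) [-4.5 -0.9  4.3]
scene guard top 1041 lathe-y 1%..99% [0.1097 0.2114]
scene head top 1850 lathe-y 1%..99% [0.2181 0.3141]
side guard top 636 lathe-y 1%..99% [0.1077 0.2066]
side head top 974 lathe-y 1%..99% [0.2208 0.3156]
```

View pics/side2.png

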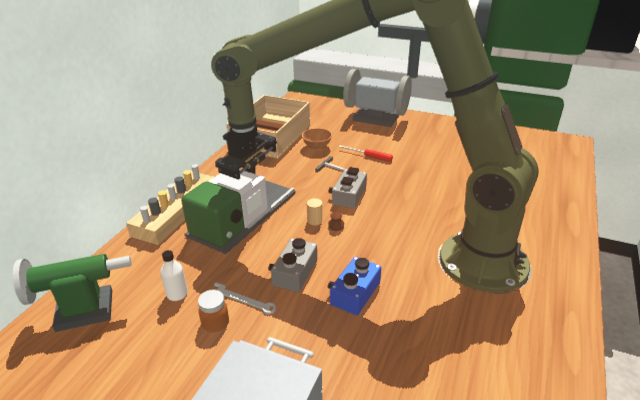

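>>> step_arm --rows '[[[2.4, 0, -1.1], [0, -6, 1], 0], [[0, 0, 0], [0, -10, 0], 0], [[0, 0, 0], [0, -10, 0], 0]]'

```text
time: 4.47
position: [0.6835, -0.0025, 0.0886]
tool_rot: [3.1, -0.243, -0.012]
ft_force: [-10.4, -16.9, 12.2]
grip_width: 0.002
```

```bash
python3 - <<'E'
from h import *
goto([.6807-.0021,.0135-.015,.085],[-.14,-.99])
E
python3 g.py 3
python3 - <<'E'
import cv2
a=cv2.imread("pics/scene3.png")[190:320,230:410];b=cv2.imread("pics/side3.png")[130:260,150:330]
cv2.imwrite("pics/z3.png",cv2.resize(cv2.hconcat([a,b]),None,fx=2.2,fy=2.2,interpolation=cv2.INTER_CUBIC))
E
```

```text
t 4.4667 p [ 0.6835 -0.0025  0.0886] F [-10.4  -16.89  12.18] grip 0.002 q [ 0.22  0.52 -0.36  1.5   0.23  1.18 -1.92]
toolx [ 0.988 -0.156 -0.005] tooly [-0.155 -0.987  0.033] z [-0.01  -0.032 -0.999]
turn deg total (tool) [ 1.87  0.31 -0.9 ]
shift in final frame [-5.  -0.3  3.6]
shift mm (current tool) [-5.  -0.3  3.6]
scene guard top 1038 lathe-y 1%..99% [0.1096 0.2111]
scene head top 1853 lathe-y 1%..99% [0.2182 0.3138]
side guard top 644 lathe-y 1%..99% [0.1083 0.2055]
side head top 973 lathe-y 1%..99% [0.2202 0.3156]
```

View pics/z3.png

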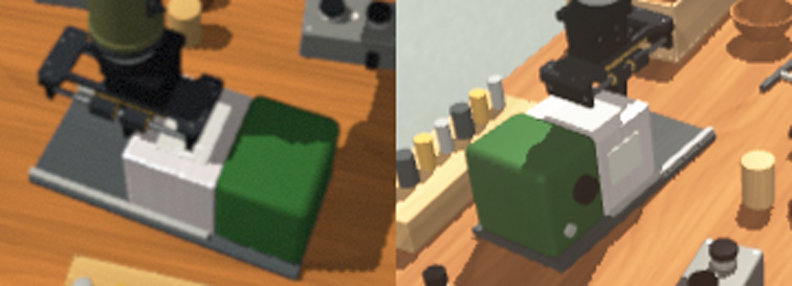

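>>> step_arm --rows '[[[0, 0, 0], [0, 15, 0], 0], [[1.8, 0, 0], [0, 15, 0], 0], [[0, 0, 0], [0, 15, -5], 0], [[0, 0, 0], [0, 0, -30], 0], [[0, 0, 0], [0, 0, -40], 45], [[0, 0, 0], [0, 0, -40], 45], [[0, 0, 0], [0, 0, -25], 45], [[0, 0, 0], [0, 0, 0], 45]]'

```text
time: 5.23
position: [0.6728, -0.0424, 0.2259]
tool_rot: [-3.119, 0.239, 0.033]
ft_force: [0.5, 0.4, -0.8]
grip_width: 0.225
```

```bash
python3 - <<'E'
from h import *
goto([.4345,.2235,.22],[.058,-.998])
E
python3 g.py 4
```

```text
t 5.2333 p [ 0.6728 -0.0424  0.2259] F [ 0.53  0.37 -0.83] grip 0.225 q [ 0.31  0.42 -0.38  1.36  0.14  1.41 -1.79]
toolx [ 0.988 -0.152 -0.022] tooly [-0.152 -0.988 -0.012] z [-0.02   0.015 -1.   ]
turn deg total (tool) [ -0.79   1.18 -12.08]
shift in final frame [-222.5 -279.3    5.9]
shift mm (current tool) [-275.8 -226.5   14.5]
scene guard top 1824 lathe-y 1%..99% [0.1094 0.2118]
scene head top 1851 lathe-y 1%..99% [0.2181 0.3141]
side guard top 797 lathe-y 1%..99% [0.1077 0.2061]
side head top 887 lathe-y 1%..99% [0.2215 0.3161]
```

View pics/side4.png

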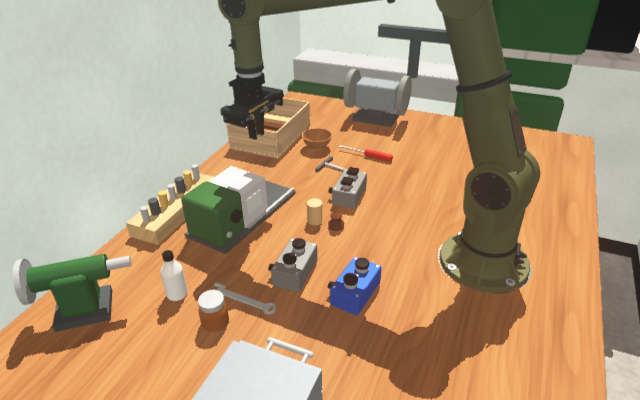

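>>> step_arm --rows '[[[-0.8, 1.2, -5], [0, 0, 0], 45], [[0, 0, -5], [0, 0, 0], 45], [[0, 0, 0], [-22, -28, 0], 45], [[0, 0, 0], [-22, -28, 0], 45], [[0, 0, 0], [-22, -28, 0], 45], [[0, 0, 0], [-22, -28, 0], 45], [[0, 0, 0], [-22, -28, 0], 45], [[0, 0, 0], [-22, -28, 0], 45], [[0, 0, 0], [-22, -28, 0], 45], [[0, 0, 0], [-10, -15, 0], 45], [[0, 0, 0], [0, 0, 0], 45]]'

```text
time: 6.25
position: [0.4778, 0.1757, 0.1949]
tool_rot: [-3.135, -0.056, 0.077]
ft_force: [-0.3, 0.8, 0.6]
grip_width: 0.515
```

```bash
python3 - <<'E'
from h import *
goto([.4345,.2235,.16],[.058,-.998])
E
```

```text
t 6.25 p [0.4778 0.1757 0.1949] F [-0.27  0.8   0.63] grip 0.515 q [ 0.15  0.11 -0.57  1.79  0.04  1.3  -1.97]
toolx [ 0.998  0.036 -0.049] tooly [ 0.035 -0.999 -0.006] z [-0.049  0.004 -0.999]
turn deg total (tool) [-0.36  2.82 -1.29]
shift in final frame [-40.5 -50.2  34.9]
shift mm (current tool) [-39.8 -49.1  37.2]
```

>>> step_arm --rows '[[[-0.4, 2.8, -1.3], [-15, -15, 5], 45], [[0, 0, 0], [-16, -20, 10], 45], [[0, 0, 0], [-8, -12, 10], 45], [[0, 0, 0], [0, 0, 5], 45], [[0, 0, 0], [0, 0, 0], 45]]'

```text
time: 6.67
position: [0.4307, 0.2202, 0.1561]
tool_rot: [3.138, 0.097, -0.016]
ft_force: [0.6, -1.1, 0.9]
grip_width: 0.518
```

```bash
python3 - <<'E'
from h import *
goto([.4345,.2235,.105],[.058,-.998])
E
```

```text
t 6.6667 p [0.4307 0.2202 0.1561] F [ 0.59 -1.06  0.94] grip 0.518 q [ 0.09  0.06 -0.63  1.92  0.04  1.18 -2.06]
toolx [ 0.998  0.062 -0.01 ] tooly [ 0.062 -0.998  0.002] z [-0.01  -0.003 -1.   ]
turn deg total (tool) [0.13 0.59 0.2 ]
shift in final frame [ 4.  -3.1 51.1]
shift mm (current tool) [ 4.5 -3.2 51.1]
```

>>> step_arm --rows '[[[0, 0.6, 0], [4, -3, 15], 45], [[0, 0, 0], [0, 0, 18], 45], [[0, 0, 0], [0, 0, 16], 45], [[0, 0, 0], [0, 0, 0], 45]]'

```text
time: 7.0
position: [0.4381, 0.2182, 0.1037]
tool_rot: [3.137, 0.086, -0.002]
ft_force: [-1.1, -0.0, -0.3]
grip_width: 0.519
```

```bash
python3 - <<'E'
from h import *
goto([.4345,.2235,.085],[.058,-.998])
E
python3 g.py 5
python3 - <<'E'
import cv2,numpy as np
from bench import optics
a=cv2.imread("pics/scene5.png")[120:240,330:450];b=cv2.imread("pics/side5.png")[200:320,240:360]
cv2.imwrite("pics/z5.png",cv2.resize(cv2.hconcat([a,b]),None,fx=3.3,fy=3.3,interpolation=cv2.INTER_CUBIC))
cv2.imwrite("pics/w5.png",optics.get_image("wrist")["frame"][:,:,::-1])
E
```

```text
t 7.0 p [0.4381 0.2182 0.1037] F [-1.11 -0.01 -0.27] grip 0.519 q [ 0.08  0.13 -0.63  1.97  0.09  1.07 -2.1 ]
toolx [ 0.998  0.055 -0.001] tooly [ 0.055 -0.998  0.003] z [-0.001 -0.003 -1.   ]
turn deg total (tool) [ 0.17  0.08 -0.18]
shift in final frame [-3.3 -5.5 18.7]
shift mm (current tool) [-3.3 -5.5 18.7]
scene guard top 1873 lathe-y 1%..99% [0.1089 0.2119]
scene head top 1874 lathe-y 1%..99% [0.2182 0.3143]
side guard top 802 lathe-y 1%..99% [0.1075 0.2071]
side head top 975 lathe-y 1%..99% [0.2204 0.3163]
```

View pics/z5.png

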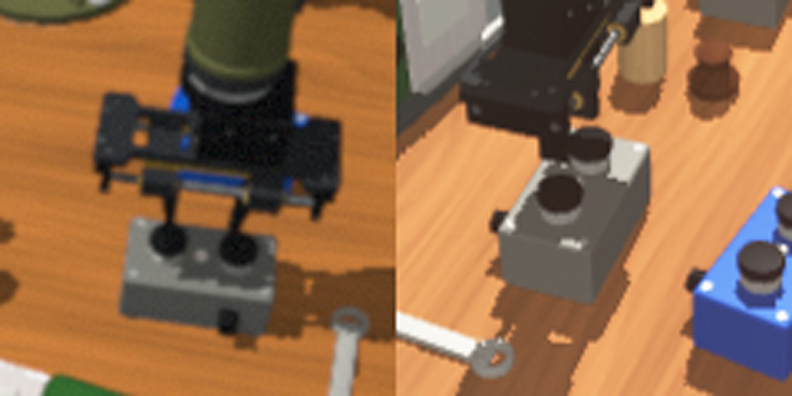

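View pics/w5.png

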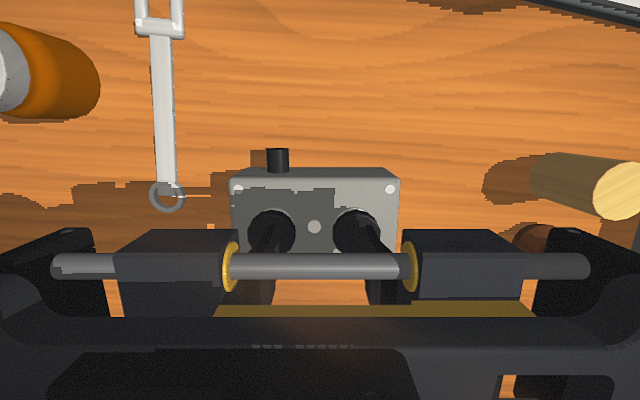

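```bash
python3 - <<'E'
from h import *
import cv2
from bench import optics
d=optics.get_image("wrist"); W=world(d)
m=(abs(W[...,2]-.076)<.004)&(W[...,0]>.38)&(W[...,0]<.5)
k,l,st,c=cv2.connectedComponentsWithStats(m.astype(np.uint8))
for i in range(1,k):
    if st[i,4]>30: w=W[l==i]; print("wristbtn",c[i].round(),st[i,4],w.min(0).round(4),w.max(0).round(4))
m=(W[...,2]>.088)&(W[...,2]<.125)&(W[...,1]>.1)&(W[...,1]<.35)
k,l,st,c=cv2.connectedComponentsWithStats(m.astype(np.uint8))
for i in range(1,k):
    if st[i,4]>30: w=W[l==i]; print("fingers",c[i].round(),st[i,4],w.min(0).round(4),w.max(0).round(4))
for n in("scene","side"):
    d=optics.get_image(n);W=world(d)
    m=(W[...,2]>.09)&(W[...,2]<.115)&(W[...,1]>.1)&(W[...,1]<.35)&(W[...,0]>.38)&(W[...,0]<.5)
    k,l,st,c=cv2.connectedComponentsWithStats(m.astype(np.uint8))
    for i in range(1,k):
        if st[i,4]>8: w=W[l==i]; print(n,"fingers",c[i].round(),st[i,4],w.min(0).round(4),w.max(0).round(4))
E
```

```text
wristbtn [273. 229.] 1011 [0.4198 0.2378 0.072 ] [0.4491 0.2711 0.0795]
wristbtn [352. 230.] 1096 [0.4226 0.1785 0.072 ] [0.4523 0.2111 0.0796]
fingers [274. 237.] 410 [0.4328 0.2431 0.0994] [0.4499 0.2535 0.125 ]
fingers [365. 237.] 405 [0.4344 0.1902 0.0991] [0.4529 0.1995 0.1249]
scene fingers [382. 188.] 14 [0.4478 0.1888 0.1007] [0.455  0.1974 0.114 ]
scene fingers [401. 190.] 16 [0.4272 0.2417 0.0986] [0.4505 0.2517 0.115 ]
side fingers [297. 233.] 29 [0.4295 0.1856 0.0985] [0.4492 0.1984 0.1148]
side fingers [287. 246.] 51 [0.428  0.2394 0.0998] [0.4496 0.2526 0.1149]
```

>>> step_arm --rows '[[[0, 0, 0], [-3, -5, 4], 50], [[0, 0, 0], [0, 0, 4], 50], [[0, 0, 0], [0, 0, 0], 50], [[0, 0, 0], [0, 0, 0], 50]]'

```text
time: 7.63
position: [0.4378, 0.227, 0.1015]
tool_rot: [-3.14, -0.09, -0.016]
ft_force: [-0.3, 1.2, -1.2]
grip_width: 0.572
```

```bash
python3 - <<'E'
from h import *
goto([.4345,.224,.085],[.058,-.998])
E
```

```text
t 7.6333 p [0.4378 0.227  0.1015] F [-0.3   1.17 -1.18] grip 0.572 q [ 0.07  0.13 -0.64  1.98  0.1   1.05 -2.12]
toolx [0.998 0.057 0.01 ] tooly [ 0.057 -0.998  0.   ] z [ 0.01   0.001 -1.   ]
turn deg total (tool) [ 0.   -0.59 -0.06]
shift in final frame [-3.5  2.8 16.5]
shift mm (current tool) [-3.7  2.8 16.4]
```

>>> step_arm --rows '[[[0, -0.5, 0], [-3, 2, 6], 50], [[0, 0, 0], [0, 0, 5], 50], [[0, 0, 0], [0, 0, 4], 50], [[0, 0, 0], [0, 0, 0], 50]]'

```text
time: 7.97
position: [0.435, 0.2248, 0.0853]
tool_rot: [-3.14, -0.09, -0.003]
ft_force: [-0.5, -0.9, 2.7]
grip_width: 0.574
```

```bash
python3 - <<'E'
from h import *
goto([.4345,.224,.077],[.058,-.998])
E
```

```text
t 7.9667 p [0.435  0.2248 0.0853] F [-0.5  -0.87  2.73] grip 0.574 q [ 0.07  0.15 -0.63  1.99  0.11  1.03 -2.13]
toolx [0.998 0.057 0.002] tooly [ 0.057 -0.998 -0.   ] z [ 0.002  0.    -1.   ]
turn deg total (tool) [-0.   -0.11 -0.04]
shift in final frame [-0.5  0.7  8.3]
shift mm (current tool) [-0.5  0.7  8.3]
```

>>> step_arm --rows '[[[0, 0, 0], [0, 0, 4], 50], [[0, 0, 0], [0, 0, 4], 50], [[0, 0, 0], [0, 0, 4], 50], [[0, 0, 0], [0, 0, 4], 50]]'

```text
time: 8.3
position: [0.4354, 0.225, 0.0779]
tool_rot: [3.134, 0.088, 0.0]
ft_force: [-15.0, -7.5, 41.5]
grip_width: 0.577
```

```bash
python3 - <<'E'
from h import *
goto([.4345,.224,.077],[.058,-.998])
E
```

```text
t 8.3 p [0.4354 0.225  0.0779] F [-15.    -7.51  41.53] grip 0.577 q [ 0.06  0.17 -0.63  1.99  0.12  1.02 -2.15]
toolx [ 0.998  0.056 -0.   ] tooly [ 0.056 -0.998  0.006] z [ 0.    -0.006 -1.   ]
turn deg total (tool) [ 0.34  0.   -0.09]
shift in final frame [-1.   0.9  0.9]
shift mm (current tool) [-1.   0.9  1. ]
```

>>> step_arm --rows '[[[0, 0, 0], [0, 0, 1.8], 50], [[0, 0, 0], [0, 0, 1.8], 50], [[0, 0, 0], [0, 0, 1.8], 50]]'

```text
time: 8.55
position: [0.4354, 0.2251, 0.0784]
tool_rot: [3.13, 0.088, 0.0]
ft_force: [-6.2, -3.5, 18.0]
grip_width: 0.574
```

>>> step_arm --rows '[[[0.3, 0, 0], [0, 0, 2], 50], [[0.3, 0, 0], [0, 0, 2], 50], [[0, 0, 0], [0, 0, 2], 50], [[0, 0, 0], [0, 0, 2], 50]]'

```text
time: 8.88
position: [0.4355, 0.225, 0.0783]
tool_rot: [3.135, 0.088, -0.002]
ft_force: [-6.9, -2.8, 19.3]
grip_width: 0.573
```

```bash
python3 - <<'E'
from h import *
goto([.4345,.224,.077],[.058,-.998])
from bench import optics
import cv2
d=optics.get_image("side");w=optics.get_image("wrist")
for n,x in(("side",d),("wrist",w)):
    W=world(x); hsv=cv2.cvtColor(x["frame"],cv2.COLOR_RGB2HSV)
    for nm,(cx,cy) in (("R",(.4365,.1945)),("L",(.4335,.254))):
        m=(np.hypot(W[...,0]-cx,W[...,1]-cy)<.016)&(W[...,2]>.058)&(W[...,2]<.08)&(hsv[...,2]<80); print(n,nm,m.sum(),np.percentile(W[m][:,2],[10,50,90,97]).round(4))
a=cv2.resize(d["frame"][200:320,240:360],None,fx=3.3,fy=3.3);b=cv2.resize(w["frame"][140:300,200:420],None,fx=1.8,fy=1.8)
b=cv2.copyMakeBorder(b,0,396-288,0,0,cv2.BORDER_CONSTANT);cv2.imwrite("pics/z6.png",cv2.hconcat([a,b])[:,:,::-1])
E
```

```text
t 8.8833 p [0.4355 0.225  0.0783] F [-6.87 -2.82 19.35] grip 0.573 q [ 0.06  0.17 -0.63  1.99  0.12  1.02 -2.15]
toolx [ 0.998  0.056 -0.001] tooly [ 0.056 -0.998  0.005] z [-0.001 -0.005 -1.   ]
turn deg total (tool) [ 0.29  0.06 -0.1 ]
shift in final frame [-1.1  1.   1.3]
shift mm (current tool) [-1.1  1.   1.3]
side R 62 [0.0638 0.069  0.0748 0.0774]
side L 90 [0.0652 0.0697 0.0765 0.0787]
wrist R 1160 [0.0672 0.0706 0.073  0.0777]
wrist L 1232 [0.0668 0.0703 0.0723 0.078 ]
```

View pics/z6.png

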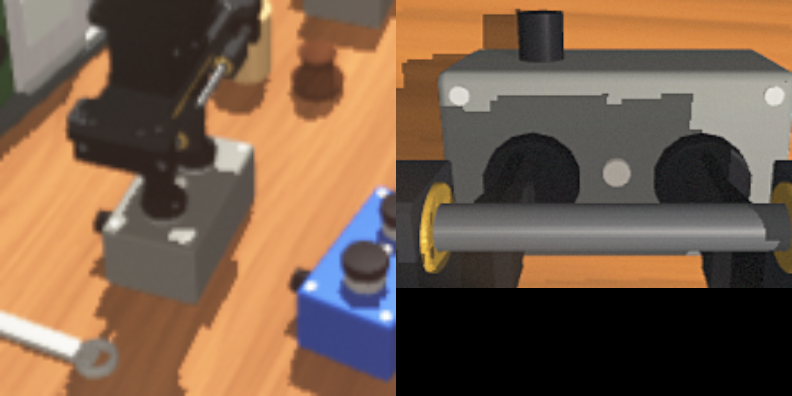

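Both buttons are down (tops at about 70.5 mm, the grey collars hidden, compared with the raised blue ones). I'll hold them there for about 3 s.

>>> step_arm --rows '[[[0, 0, 0], [0, 0, 2], 50], [[0, 0, 0], [0, 0, 2], 50], [[0, 0, 0], [0, 0, 2], 50], [[0, 0, 0], [0, 0, 2], 50], [[0, 0, 0], [0, 0, 2], 50], [[0, 0, 0], [0, 0, 2], 50], [[0, 0, 0], [0, 0, 2], 50], [[0, 0, 0], [0, 0, 2], 50], [[0, 0, 0], [0, 0, 2], 50], [[0, 0, 0], [0, 0, 2], 50], [[0, 0, 0], [0, 0, 2], 50], [[0, 0, 0], [0, 0, 2], 50]]'

```text
time: 9.98
position: [0.4355, 0.2252, 0.0787]
tool_rot: [3.118, 0.087, -0.004]
ft_force: [-5.8, -3.4, 19.1]
grip_width: 0.573
```

>>> step_arm --rows '[[[0, 0, 0], [0, 0, 2], 50], [[0, 0, 0], [0, 0, 2], 50], [[0, 0, 0], [0, 0, 2], 50], [[0, 0, 0], [0, 0, 2], 50], [[0, 0, 0], [0, 0, 2], 50], [[0, 0, 0], [0, 0, 2], 50], [[0, 0, 0], [0, 0, 2], 50], [[0, 0, 0], [0, 0, 2], 50], [[0, 0, 0], [0, 0, 2], 50], [[0, 0, 0], [0, 0, 2], 50], [[0, 0, 0], [0, 0, 2], 50], [[0, 0, 0], [0, 0, 2], 50]]'

```text
time: 10.98
position: [0.4355, 0.2253, 0.0792]
tool_rot: [3.102, 0.087, -0.006]
ft_force: [-5.9, -4.2, 19.4]
grip_width: 0.576
```

>>> step_arm --rows '[[[0, 0, 0], [0, 0, 2], 50], [[0, 0, 0], [0, 0, 2], 50], [[0, 0, 0], [0, 0, 2], 50], [[0, 0, 0], [0, 0, 2], 50], [[0, 0, 0], [0, 0, 2], 50], [[0, 0, 0], [0, 0, 2], 50], [[0, 0, 0], [0, 0, 2], 50], [[0, 0, 0], [0, 0, 2], 50], [[0, 0, 0], [0, 0, 2], 50], [[0, 0, 0], [0, 0, 2], 50], [[0, 0, 0], [0, 0, 2], 50], [[0, 0, 0], [0, 0, 2], 50]]'

```text
time: 11.98
position: [0.4355, 0.2255, 0.0796]
tool_rot: [3.085, 0.086, -0.006]
ft_force: [-6.6, -3.6, 18.8]
grip_width: 0.577
```

```bash
python3 - <<'E'
from h import *
goto([.4345,.224,.16],[.058,-.998])
E
```

```text
t 11.9833 p [0.4355 0.2255 0.0796] F [-6.64 -3.63 18.81] grip 0.577 q [ 0.02  0.19 -0.63  1.97  0.18  1.06 -2.21]
toolx [ 0.998  0.056 -0.005] tooly [ 0.056 -0.997  0.055] z [-0.002 -0.055 -0.998]
turn deg total (tool) [ 3.15  0.31 -0.12]
shift in final frame [ -1.1   1.4 -80.4]
shift mm (current tool) [ -1.5   5.8 -80.1]
```

The roll crept by about 3° during the hold, so the right button may have risen past 5 mm. I'll level the tool without releasing and hold again.

>>> step_arm --rows '[[[0.8, 0, 0], [0, 0, 2], 50], [[0.8, 0, 0], [0, 0, 2], 50], [[0.8, 0, 0], [0, 0, 2], 50], [[0.8, 0, 0], [0, 0, 2], 50], [[0.2, 0, 0], [0, 0, 2], 50]]'

```text
time: 12.4
position: [0.4356, 0.2251, 0.0782]
tool_rot: [3.14, 0.09, -0.009]
ft_force: [-7.0, -2.7, 19.9]
grip_width: 0.572
```

```bash
python3 - <<'E'
from h import *
goto([.4345,.224,.077],[.058,-.998])
E
```

```text
t 12.4 p [0.4356 0.2251 0.0782] F [-6.99 -2.71 19.94] grip 0.572 q [ 0.06  0.17 -0.63  1.99  0.12  1.02 -2.14]
toolx [ 0.998  0.057 -0.006] tooly [ 0.057 -0.998  0.001] z [-0.006 -0.001 -1.   ]
turn deg total (tool) [ 0.03  0.33 -0.04]
shift in final frame [-1.1  1.   1.2]
shift mm (current tool) [-1.1  1.   1.2]
```

Level again. I'll hold with a small roll correction in each row.

>>> step_arm --rows '[[[0.08, 0.03, 0], [0, 0, 2], 50], [[0.08, 0.03, 0], [0, 0, 2], 50], [[0.08, 0.03, 0], [0, 0, 2], 50], [[0.08, 0.03, 0], [0, 0, 2], 50], [[0.08, 0.03, 0], [0, 0, 2], 50], [[0.08, 0.03, 0], [0, 0, 2], 50], [[0.08, 0.03, 0], [0, 0, 2], 50], [[0.08, 0.03, 0], [0, 0, 2], 50], [[0.08, 0.03, 0], [0, 0, 2], 50], [[0.08, 0.03, 0], [0, 0, 2], 50], [[0.08, 0.03, 0], [0, 0, 2], 50], [[0.08, 0.03, 0], [0, 0, 2], 50]]'

```text
time: 13.4
position: [0.4355, 0.2251, 0.0783]
tool_rot: [3.139, 0.092, -0.002]
ft_force: [-7.3, -2.9, 19.3]
grip_width: 0.576
```

>>> step_arm --rows '[[[0.08, 0.03, 0], [0, 0, 2], 50], [[0.08, 0.03, 0], [0, 0, 2], 50], [[0.08, 0.03, 0], [0, 0, 2], 50], [[0.08, 0.03, 0], [0, 0, 2], 50], [[0.08, 0.03, 0], [0, 0, 2], 50], [[0.08, 0.03, 0], [0, 0, 2], 50], [[0.08, 0.03, 0], [0, 0, 2], 50], [[0.08, 0.03, 0], [0, 0, 2], 50], [[0.08, 0.03, 0], [0, 0, 2], 50], [[0.08, 0.03, 0], [0, 0, 2], 50], [[0.08, 0.03, 0], [0, 0, 2], 50], [[0.08, 0.03, 0], [0, 0, 2], 50]]'

```text
time: 14.4
position: [0.4355, 0.2251, 0.0783]
tool_rot: [3.138, 0.092, 0.004]
ft_force: [-6.5, -3.2, 19.3]
grip_width: 0.57
```

```bash
python3 - <<'E'
from h import *
goto([.4345,.224,.077],[.058,-.998])
from bench import optics
import cv2
w=optics.get_image("wrist"); W=world(w); hsv=cv2.cvtColor(w["frame"],cv2.COLOR_RGB2HSV)
for nm,(cx,cy) in (("R",(.4365,.1945)),("L",(.4335,.254))):
    m=(np.hypot(W[...,0]-cx,W[...,1]-cy)<.016)&(W[...,2]>.058)&(W[...,2]<.08)&(hsv[...,2]<80); print(nm,m.sum(),np.percentile(W[m][:,2],[10,50,90]).round(4))
E
```

```text
t 14.4 p [0.4355 0.2251 0.0783] F [-6.53 -3.24 19.29] grip 0.57 q [ 0.06  0.16 -0.63  2.    0.12  1.01 -2.14]
toolx [0.998 0.058 0.002] tooly [ 0.058 -0.998  0.002] z [ 0.003 -0.002 -1.   ]
turn deg total (tool) [ 0.11 -0.14  0.02]
shift in final frame [-1.1  1.1  1.3]
shift mm (current tool) [-1.1  1.1  1.3]
R 1148 [0.0672 0.0705 0.0727]
L 1227 [0.0671 0.0704 0.0727]
```

The tool stayed level, with both button tops at about 70.5 mm for over 2 s. I'll hold a little longer, then lift straight up.

>>> step_arm --rows '[[[0.08, 0, 0], [0, 0, 2], 50], [[0.08, 0, 0], [0, 0, 2], 50], [[0.08, 0, 0], [0, 0, 2], 50], [[0.08, 0, 0], [0, 0, 2], 50], [[0.08, 0, 0], [0, 0, 2], 50], [[0.08, 0, 0], [0, 0, 2], 50], [[0, 0, 0], [0, 0, -8], 50], [[0, 0, 0], [0, 0, -15], 50], [[0, 0, 0], [0, 0, -30], 50], [[0, 0, 0], [0, 0, -35], 50], [[0, 0, 0], [0, 0, -35], 50], [[0, 0, 0], [0, 0, 0], 50]]'

```text
time: 15.45
position: [0.4342, 0.225, 0.2042]
tool_rot: [3.137, 0.093, -0.004]
ft_force: [0.8, 1.6, 0.8]
grip_width: 0.577
```

```bash
python3 - <<'E'
from h import *
goto([.4345,.224,.077],[.058,-.998])
E
python3 g.py 7; python3 - <<'E'
from h import *
import cv2
from bench import optics
# depth change vs start on loose things: compare colour frames
for n in("scene","side"):
    d=optics.get_image(n); W=world(d); hsv=cv2.cvtColor(d["frame"],cv2.COLOR_RGB2HSV)
    m=((W[...,0]>.38)&(W[...,0]<.48)&(W[...,1]<.3)&(W[...,1]>-.22)&(W[...,2]>.066)&(W[...,2]<.083)&(hsv[...,2]<80)).astype(np.uint8)
    k,l,st,c=cv2.connectedComponentsWithStats(m)
    for i in range(1,k):
        if st[i,4]>20: print(n,c[i].round(),st[i,4],np.percentile(W[l==i],90,axis=0).round(4))
E
```

```text
t 15.45 p [0.4342 0.225  0.2042] F [0.75 1.57 0.79] grip 0.577 q [ 0.1   0.02 -0.64  1.85  0.02  1.27 -2.05]
toolx [ 0.998  0.059 -0.003] tooly [ 0.059 -0.998  0.003] z [-0.003 -0.003 -1.   ]
turn deg total (tool) [0.17 0.16 0.05]
shift in final frame [  0.2   1.  127.2]
shift mm (current tool) [  0.5   0.6 127.2]
scene guard top 1866 lathe-y 1%..99% [0.1091 0.2123]
scene head top 1858 lathe-y 1%..99% [0.2182 0.3142]
side guard top 802 lathe-y 1%..99% [0.1075 0.2052]
side head top 970 lathe-y 1%..99% [0.2206 0.3154]
scene [256. 169.] 91 [ 0.4435 -0.1717  0.0784]
scene [275. 171.] 98 [ 0.4406 -0.1113  0.0781]
scene [381. 192.] 95 [0.4498 0.204  0.0778]
scene [402. 195.] 99 [0.4469 0.2643 0.0774]
side [352. 171.] 65 [ 0.4367 -0.1708  0.0787]
side [347. 181.] 72 [ 0.4339 -0.1099  0.0789]
side [298. 243.] 102 [0.444  0.2075 0.0787]
side [289. 258.] 116 [0.4409 0.267  0.0784]
```

View pics/side7.png

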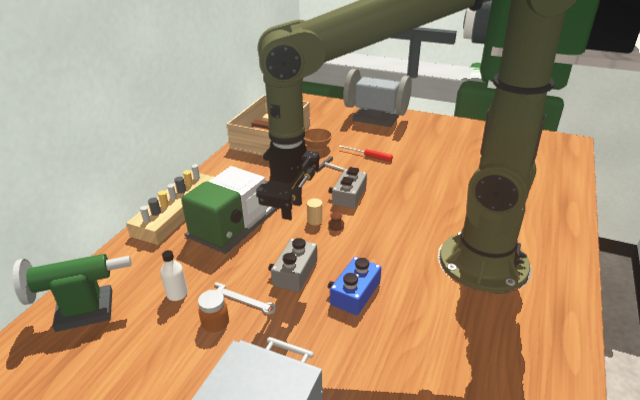

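View pics/scene7.png

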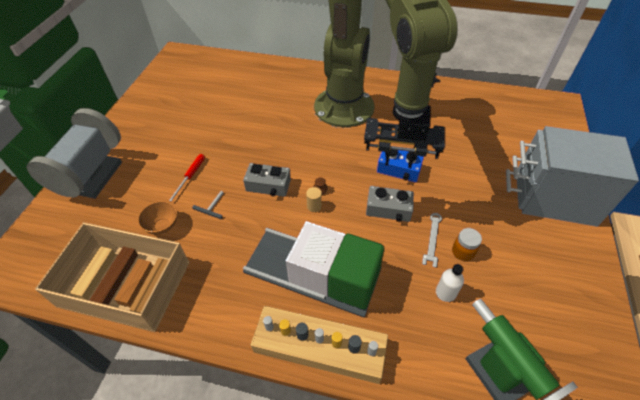

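The pictures show the guard flush against the headstock. All four buttons on the two grey boxes are up, the loose things sit where they started, and the arm hangs clear.

```bash
python3 -c "
from bench import order
print(order.close_job())"
```

```text
the job is handed in; nothing more can be done
None
```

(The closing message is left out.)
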